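# Tug-test the pressed-in shank of a polishing wheel

## Task

Three mounted polishing wheels are clamped in spring-loaded tug-test stands on the grinding bench; the shank of the wide flat disc has just been pressed in. Grip that shank and tug it straight up with about 10 N, which raises its sprung cradle by about 16 mm so that the pointer stands between the two collars of the gauge post; hold it there for a second, then lower it back down without letting it snap, and let go. Do not overpull, and leave the other two wheels alone.

Things in the scene. Friction and masses are not known exactly. Their poses are not given: they have to be found in the camera images.
- disc_grip (a point): Grip point on the upright round steel shank (12 mm diameter) of the wide flat grey disc wheel (90 mm diameter, 14 mm thick), the one to test. On the shank's axis, 27 mm below its top, 33 mm above the wheel's 38 mm hub, 85 mm above the bench at rest. z up; x, y turn with the stand: 136 mm square, sprung columns 84 mm high at the corners (52 mm off in x and y), gauge post 78 mm high at x +62 mm.
- disc_lift (a joint): Rise in m of the disc's sprung cradle (plate, clamped wheel and shank together): 0 at rest, grows as the shank is pulled straight up, stop at 0.035. About 4 N starts it and each mm adds 0.4 N: about 10 N at 0.016, the set tug. The gauge post's two dark collars bracket 0.010 to 0.022. The shank is a tight press fit and does not slip in its hub at this force. Released while raised, it snaps down.
- cup_grip (a point): Like point on the 12 mm shank of the dark steel cup brush (56 mm diameter, 30 mm high) in its own like stand: 27 mm below the shank's top, 101 mm above the bench. Not to be disturbed.
- bob_grip (a point): Like point on the 12 mm shank of the small pale cone-shaped felt bob (42 mm diameter at its foot, 40 mm high) in its own like stand: 27 mm below the shank's top, 108 mm above the bench. Not to be disturbed.
There are look-alikes about, which are no part of the job. What is shaped like the part that bears disc_grip but blue is not meant.

How it is judged:
By the outcome, as a careful person would: the job done as asked, in the order asked, and still so for the second after the job is handed in, with the robot touching nothing.
It also fails if it takes over 32 s, if anything falls off the work surface, if the arm or the gripper's body presses on something with over 40 N, if the wrist force passes 120 N, or if a joint passes its speed limit or range.

## Robot

A 6-joint arm with a two-finger parallel gripper is mounted at the origin on the work surface. World frame = base frame: x ahead of the robot, y to its left, z up, the work surface at z = 0. Lengths are in m, angles in degrees, forces in N, time in s.
With the tool pointing down it reaches from about 0.325 to 0.775 m from the base axis. Payload 5.5 kg.
Tool frame: the origin (TCP) lies at the centre of the arm's flange, where the gripper is bolted on; the fingertips stand 182 mm ahead of it and the grasp point (between the pads) lies 163 mm ahead of it; z points along the fingers, y is the line along which they close (so a half turn about z gives the same grasp; the last joint's range is limited). The gripper opens to 88 mm and grips with 3 to 60 N. Pads are 20 mm wide; open, the fingers measure 115 mm over their backs; the gripper's body (75 mm by 178 mm) begins 61 mm behind the grasp point.
Start: joints at [64.933, 5.22, 70.514, -0, 104.267, -3.249], TCP at [0.223, 0.557, 0.405] pointing down, gripper open.
Joint ranges: [-164.24, 164.24], [-49.07, 125.15], [9.68, 141.18], [-86.29, 266.29], [3.28, 154.24], [-151.56, 151.56]. Speed limits (degrees/s): [147.25, 147.25, 172.46, 180, 180, 180].

## Interface

Orientations are given as [roll, pitch, yaw] about the fixed x, y, z axes, in that order (R = Rz(yaw) Ry(pitch) Rx(roll)).
In Python, from station import r gives the robot as it stands. The module is installed in compiled form; this text tells all that it offers. Calls block until the motion is done:
- r.reach(position, orientation): joint-space move of the TCP to a pose.
- r.servo_line(position, rotation=None, speed=0.15): straight line of the TCP; rotation=None keeps the orientation; speed is the mean speed in m/s.
- r.move_joints(angles): joint-space move.
- r.let_go() and r.grab(squeeze=None): open the fingers fully, or close them until they stop; squeeze is the grip in N (None keeps the last).
- r.wait(seconds).
- r.inverse_kinematics(position, orientation): joint angles nearest the present ones, or None.
- r.sense(): the state.
- r.snapshot(name): name is "side" or "top" or "wrist"; returns a dict with "frame" (420x560x3 uint8, red, green, blue), "fx", "fy", "cx", "cy" (pixels), "R" (3x3) and "t" (3): a world point X has camera coordinates R X + t. Camera axes: x right, y down, z forward; pixel columns grow to the right and rows downward; lengths in m; the calibration is good to about 2 mm. A picture is of the moment at which its call begins. There is no depth.
A pose or a line that the arm cannot do raises r.IKError and nothing moves.
- r.hand_in(): hands the job in; it is judged then, once.
The state is a dict: "clock": time; "joints": joint angles; "joint_vel": joint speeds; "joint_torque": joint torques, N m; "tcp_pos": TCP position; "orientation": TCP orientation; "contact_force": force on the tool from outside, world axes, zero at the start; "torque": the same for the moment, N m; "opening": finger opening in m; "gripper_force": force on a finger pad.
Only numpy, scipy, OpenCV 4.12 (cv2) and the standard library are available. Lean on these libraries where they do the work, as an engineer would, in place of code of your own. Each camera call takes 0.05 s, during which the arm holds its last target. There are 200 camera calls.

## Working session

There is one attempt and no reset: what is moved stays moved. The work goes in short steps, each a Python script; the robot and the scene stay as the last script left them, time stands still between calls to the robot, and variables do not carry over. Pictures are saved under pics/ and viewed, at most 10 in all, crops included, and the job is handed in when it is done.

```bash
mkdir -p pics
python3 - <<'E'
from station import r
import cv2,numpy as np,pickle
d={}
for n in ("top","side"):
    s=r.snapshot(n);d[n]=s
    cv2.imwrite(f"pics/{n}0.png",s["frame"][:,:,::-1])
    print(n,s["fx"],s["fy"],s["cx"],s["cy"],np.round(s["R"],3).tolist(),np.round(s["t"],3))
pickle.dump(d,open("s0.pkl","wb"))
print(r.sense())
E
```

```text
top 489.55205532200796 489.55205532200796 285.820715115723 203.55416386636796 [[0.016, -1.0, -0.002], [-0.997, -0.016, -0.074], [0.074, 0.003, -0.997]] [0.012 0.524 1.1  ]
side 387.61430730279784 387.61430730279784 283.83691114629886 206.28804609091858 [[0.793, -0.61, -0.01], [-0.395, -0.501, -0.77], [0.465, 0.614, -0.638]] [-0.404  0.255  0.639]
{'clock': 0.1, 'joints': array([ 6.49324886e+01,  5.25893843e+00,  7.05733125e+01,  3.30163227e-04,
        1.04267086e+02, -3.25027740e+00]), 'joint_vel': array([-0.03069256, -0.09174007, -0.11291105, -0.06834984,  0.00263825,
        0.04685214]), 'joint_torque': array([ 1.76478767e-03, -4.47861779e+01, -4.07567096e+01,  6.99597155e-02,
        2.85677088e-02, -9.72709699e-05]), 'tcp_pos': array([0.223028  , 0.55706777, 0.40363461]), 'orientation': array([-1.79900841e+02, -5.95177647e-03,  1.58182842e+02]), 'contact_force': array([0.26541062, 0.66818845, 0.05484428]), 'torque': array([-0.0531854 ,  0.01258676, -0.00682828]), 'gripper_force': 0.0, 'opening': 0.08776618686305289}
```

View pics/top0.png

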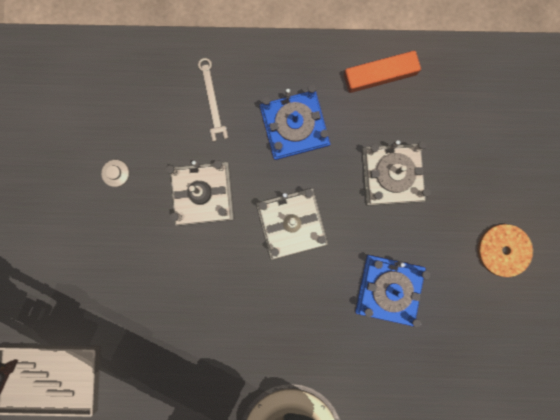

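View pics/side0.png

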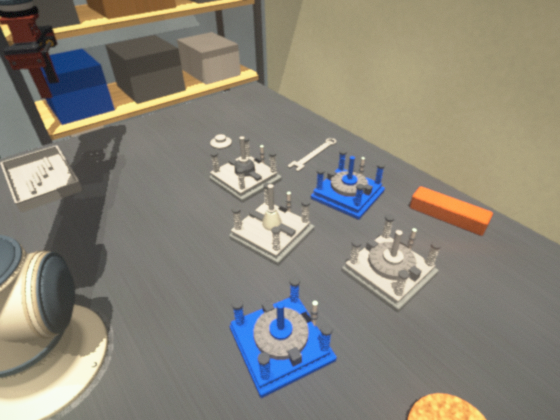

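Target is the pale stand with the grey disc, about (397,172) in top and (393,260) in side; the blue ones are look-alikes. I'll zoom in for the shank and stand axes.

Run:
```python
import cv2,numpy as np,pickle
d=pickle.load(open("s0.pkl","rb"))
a=d["top"]["frame"][130:215,355:435,::-1]; b=d["side"]["frame"][205:310,335:445,::-1]
a=cv2.resize(a,(400,425),interpolation=cv2.INTER_CUBIC); b=cv2.resize(b,(400,382),interpolation=cv2.INTER_CUBIC)
c=np.zeros((425,800,3),np.uint8);c[:,:400]=a;c[:382,400:]=b
cv2.imwrite("pics/crop.png",c)
```

```text
(no output)
```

View pics/crop.png

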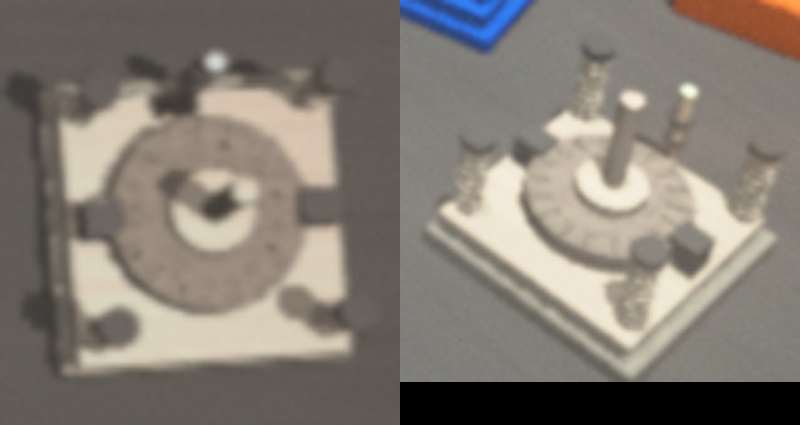

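Crop: shank top at top (404,168) / side (398.8,232.5); gauge post top at top (398,142.4) / side (414.2,229.8); disc centre in top about (396,172.6).

```bash
cat > h.py <<'E'
import cv2,numpy as np,pickle
d=pickle.load(open("s0.pkl","rb"))
def plane(s,uv,z):
    R,t=np.array(s["R"]),np.array(s["t"]);c=-R.T@t
    v=R.T@[(uv[0]-s["cx"])/s["fx"],(uv[1]-s["cy"])/s["fy"],1]
    return c+v*(z-c[2])/v[2]
def tri(p,q):
    P=[np.diag([1.,1,1])]
    M=[np.array([[s["fx"],0,s["cx"]],[0,s["fy"],s["cy"]],[0,0,1]])@np.c_[s["R"],s["t"]] for s in (d["top"],d["side"])]
    X=cv2.triangulatePoints(M[0],M[1],np.array(p,float).reshape(2,1),np.array(q,float).reshape(2,1)).ravel()
    return X[:3]/X[3]
E
python3 - <<'E'
from h import *
np.set_printoptions(precision=4,suppress=True)
T,S=d["top"],d["side"]
print("shank",plane(T,(404,168),.112),plane(S,(398.8,232.5),.112),tri((404,168),(398.8,232.5)))
print("post",plane(T,(398,142.4),.078),plane(S,(414.2,229.8),.078),tri((398,142.4),(414.2,229.8)))
print("disc",plane(T,(396,172.6),.04))
# stand lower edge and left/right plate corners (top crop): yaw
for a,b in (((66,370),(350,350)),((60,95),(70,360)),((330,90),(348,345))):
    A,B=[plane(T,(355+p[0]/5,130+p[1]/5),.02) for p in(a,b)]
    print(np.degrees(np.arctan2(*(A-B)[[1,0]])))
# pale mask plate
E
```

```text
shank [ 0.5963 -0.2273  0.112 ] [ 0.5978 -0.2295  0.112 ] [ 0.5972 -0.2282  0.1111]
post [ 0.6577 -0.2224  0.078 ] [ 0.6605 -0.2235  0.078 ] [ 0.6583 -0.223   0.0786]
disc [ 0.5965 -0.2264  0.04  ]
94.97098990413582
2.3729890146225547
3.760896269322275
```

Run:
```python
from station import r
import numpy as np,cv2
np.set_printoptions(precision=4,suppress=True)
best=None
for y in (4.5,-175.5):
    q=r.inverse_kinematics([.597,-.2278,.248],[180,0,y]); print(y,q)
    if q is not None and (best is None or abs(q[5])<best[0]): best=(abs(q[5]),y)
y=best[1]; print(y)
r.reach([.597,-.2278,.36],[180,0,y])
s=r.sense();print(s["clock"],s["tcp_pos"],s["orientation"],s["contact_force"])
w=r.snapshot("wrist");cv2.imwrite("pics/wrist.png",w["frame"][:,:,::-1])
R,t=np.array(w["R"]),np.array(w["t"])
for X in ([.597,-.2278,.112],[.597,-.2278,.052],[.6583,-.223,.078]):
    c=R@X+t;print(X,w["fx"]*c[0]/c[2]+w["cx"],w["fy"]*c[1]/c[2]+w["cy"],c[2])
```

```text
4.5 [-23.9357  12.5784  78.3065  -0.      89.1152  61.5643]
-175.5 [ -23.9357   12.5784   78.3065    0.       89.1152 -118.4357]
4.5
3.15 [ 0.5973 -0.227   0.3601] [-179.9938   -0.0113    4.5814] [-0.8724  0.39   -0.6822]
[0.597, -0.2278, 0.112] 280.6763285329624 226.7481988730674 0.2418601112087007
[0.597, -0.2278, 0.052] 280.53937695921394 203.478089570128 0.299260474323218
[0.6583, -0.223, 0.078] 280.7797003686345 130.7215628756299 0.25648400839698027
```

View pics/wrist.png

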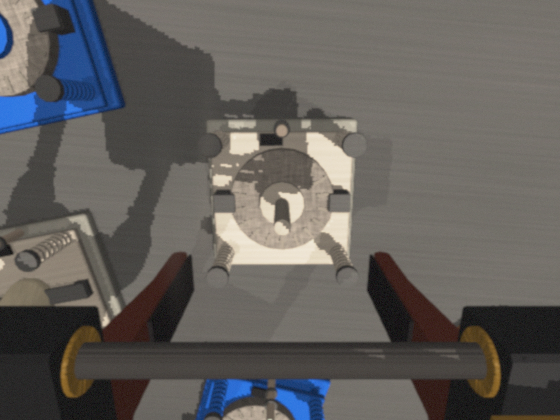

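Wrist view: the shank top is at (281,228) and the post at (282,130), both where predicted, and the stand is aligned. Next: descend and grip.

Run:
```python
from station import r
import numpy as np
np.set_printoptions(precision=4,suppress=True)
def p(m):
    s=r.sense();print(m,s["clock"],s["tcp_pos"],s["contact_force"],s["torque"],s["opening"],s["gripper_force"])
r.servo_line([.597,-.2278,.248],speed=.07);r.wait(.3);p("down")
r.grab(35);r.wait(.3);p("grab")
```

```text
down 5.25 [ 0.597  -0.2278  0.2481] [ 0.4327  0.0633 -0.0603] [-0.0187  0.1764  0.0096] 0.08794778098727717 0.0
grab 6.7083 [ 0.597 -0.228  0.248] [ 0.7009 -2.5381 -0.2221] [-0.3536  0.0338  0.0484] 0.011355785068476272 34.999920129776
```

Run:
```python
from station import r
import numpy as np,cv2
np.set_printoptions(precision=4,suppress=True)
def p(m):
    s=r.sense();print(m,s["clock"],s["tcp_pos"],s["contact_force"],s["opening"],s["gripper_force"]);return s
for dz in (.006,.011,.016):
    r.servo_line([.597,-.2278,.248+dz],speed=.012);r.wait(.15);s=p(dz)
    if s["contact_force"][2]<-13: print("high");break
w=r.snapshot("side");cv2.imwrite("pics/lift.png",cv2.resize(w["frame"][190:310,320:460,::-1],(700,600),interpolation=cv2.INTER_CUBIC))
```

```text
0.006 7.5083 [ 0.597  -0.228   0.2537] [ 3.0399 -5.408  -5.2323] 0.011666112564656715 34.99877750873566
0.011 8.225 [ 0.597  -0.228   0.2582] [ 3.5249 -5.7027 -7.2263] 0.011661550582836688 34.998157024383545
0.016 8.9417 [ 0.597  -0.228   0.2627] [ 3.2929 -4.391  -9.8385] 0.011648148277089564 34.99722182750702
```

View pics/lift.png

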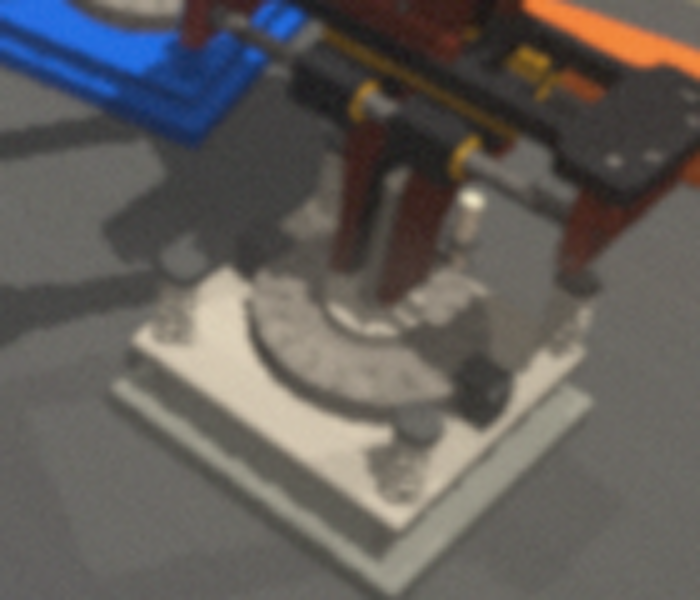

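The lift picture shows the plate raised evenly, with a clear gap under it and the shank still gripped. Force is 9.8 N at a rise of about 14.7 mm. I'll trim up slightly, hold, then lower.

Run:
```python
from station import r
import numpy as np,cv2
np.set_printoptions(precision=4,suppress=True)
def p(m):
    s=r.sense();print(m,s["clock"],s["tcp_pos"],s["contact_force"],s["opening"]);return s
r.servo_line([.597,-.2278,.265],speed=.01);p("up")
r.wait(1.6);p("held")
r.servo_line([.597,-.2278,.248],speed=.012);r.wait(.4);s=p("low")
for k in range(4):
    if s["contact_force"][2]>-2: break
    r.servo_line([.597,-.2278,.2475-.0005*k],speed=.01);r.wait(.2);s=p("lower")
w=r.snapshot("side");cv2.imwrite("pics/low.png",cv2.resize(w["frame"][190:310,320:460,::-1],(700,600),interpolation=cv2.INTER_CUBIC))
```

```text
up 9.2417 [ 0.5971 -0.228   0.2636] [ 4.4912 -5.2562 -9.1532] 0.011585424367515062
held 10.8417 [ 0.597  -0.228   0.2636] [ 4.9523 -6.0255 -9.9582] 0.011524886551051074
low 12.8083 [ 0.597  -0.2279  0.2482] [ 1.6919 -4.3299 -4.1783] 0.011081478844672454
lower 13.2583 [ 0.597  -0.2279  0.248 ] [ 0.5147 -6.4386 -0.4375] 0.01126726320914533
```

View pics/low.png

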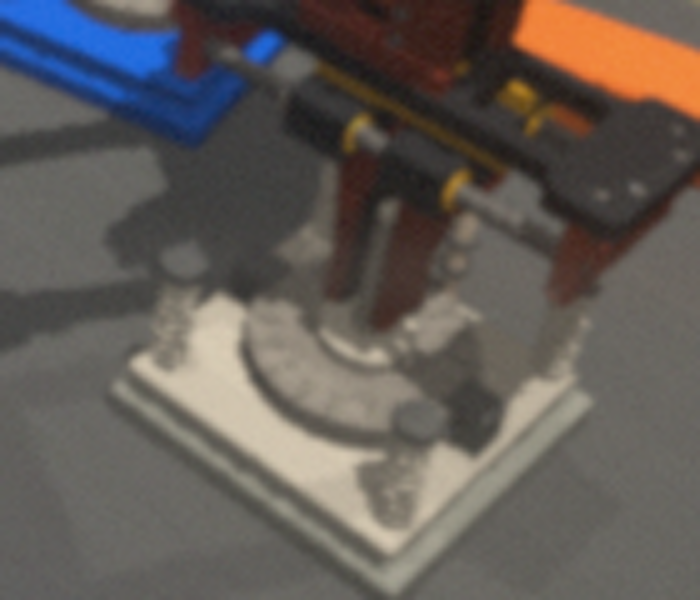

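The cradle is seated at its rest height and the vertical force is about 0, so I can let go and retreat.

Run:
```python
from station import r
import numpy as np,cv2
np.set_printoptions(precision=4,suppress=True)
r.let_go();r.wait(.2);s=r.sense();print(s["clock"],s["opening"],s["contact_force"])
r.servo_line([.597,-.2278,.38],speed=.08);r.wait(.5)
s=r.sense();print(s["clock"],s["tcp_pos"],s["contact_force"])
w=r.snapshot("side");cv2.imwrite("pics/end.png",w["frame"][:,:,::-1])
```

```text
14.7417 0.08784326138962478 [ 0.0815  0.0021 -0.1783]
17.05 [ 0.597  -0.2278  0.38  ] [ 0.5012  0.0239 -0.3374]
```

View pics/end.png

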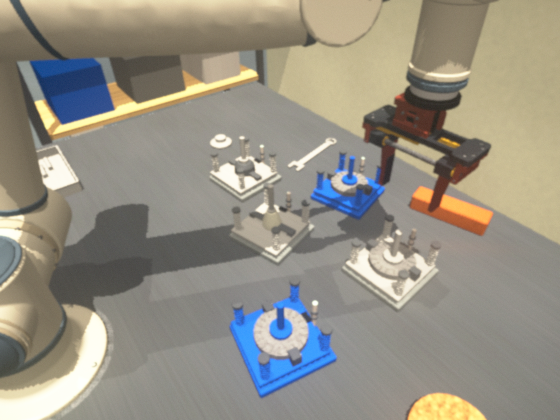

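The final view shows the disc stand at rest at (393,260), the other stands unmoved and the gripper clear.

```bash
python3 -c "
from station import r
print(r.hand_in())"
```

```text
the job is handed in; nothing more can be done
None
```

I gripped the flat disc's shank, pulled it up with about 10 N (a rise of roughly 15.5 mm), held it there 1.6 s, lowered it slowly until the vertical force was about zero, let go, and handed the job in; the other two wheels were not touched.

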